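# Close the covers of the desk power dock

## Task

The desk's power dock has been left with its four brass flip covers standing open. Starting at the end with the white button, run your closed fingertips along the row just above the dock, touching it lightly at most, so that the covers fold shut flat one after another. Do not lift or shove the dock, and leave everything else on the desk where it is.

Things in the scene. Friction and masses are not known exactly. Their poses are not given: they have to be found in the camera images.
- dock: Desk power dock: black bar 230 x 64 mm, body 26 mm high, about 1 kg, standing loose on rubber feet. Origin: centre of its underside. Its own +x runs along the row of covers, from the white-button end towards the other end; z up. A flat white button 18 mm across (2 mm high, a mark only) lies on top at x = -103.5 mm. It may stand at any yaw.
- cover0 (a joint): The first brass flip cover from the white-button end: plate 40 mm along the row, 46 wide, 3 thick, hinged across the row on its side nearest the button; folds down away from the button. Rad: 0 = shut flat over its socket, 1.57 = upright, 1.85 = its stop, leaning towards the button. A stiff hinge (0.3 N at the lip) keeps it at the angle where it is left; it neither springs nor falls.
- cover1 (a joint): The second brass flip cover from the white-button end: plate 40 mm along the row, 46 wide, 3 thick, hinged across the row on its side nearest the button; folds down away from the button. Rad: 0 = shut flat over its socket, 1.57 = upright, 1.85 = its stop, leaning towards the button. A stiff hinge (0.3 N at the lip) keeps it at the angle where it is left; it neither springs nor falls.
- cover2 (a joint): The third brass flip cover from the white-button end: plate 40 mm along the row, 46 wide, 3 thick, hinged across the row on its side nearest the button; folds down away from the button. Rad: 0 = shut flat over its socket, 1.57 = upright, 1.85 = its stop, leaning towards the button. A stiff hinge (0.3 N at the lip) keeps it at the angle where it is left; it neither springs nor falls.
- cover3 (a joint): The last brass flip cover from the white-button end: plate 40 mm along the row, 46 wide, 3 thick, hinged across the row on its side nearest the button; folds down away from the button. Rad: 0 = shut flat over its socket, 1.57 = upright, 1.85 = its stop, leaning towards the button. A stiff hinge (0.3 N at the lip) keeps it at the angle where it is left; it neither springs nor falls.
- hinge0 (a point): Hinge line centre of the first cover, 28 mm above the dock's underside, at x = -92 mm of the dock; the shut cover lies from here 40 mm along the dock's +x, its top 3 mm above this point.
- hinge1 (a point): Hinge line centre of the second cover, 28 mm above the dock's underside, at x = -44 mm of the dock; the shut cover lies from here 40 mm along the dock's +x, its top 3 mm above this point.
- hinge2 (a point): Hinge line centre of the third cover, 28 mm above the dock's underside, at x = 4 mm of the dock; the shut cover lies from here 40 mm along the dock's +x, its top 3 mm above this point.
- hinge3 (a point): Hinge line centre of the last cover, 28 mm above the dock's underside, at x = 52 mm of the dock; the shut cover lies from here 40 mm along the dock's +x, its top 3 mm above this point.
- ink: Bystander: amber glass ink jar, 44 mm across, 58 mm high, about 100 mm beside the dock's middle. Origin: centre of underside.
- stamp: Bystander: light wooden hand stamp, 38 mm across, 74 mm high, about 100 mm from the dock's middle line on the other side. Origin: centre of underside.
- mug: Bystander: blue mug, 82 mm across, 90 mm high. Origin: centre of underside.
- stapler: Bystander: red and black stapler, 130 x 36 mm, 48 mm high. Origin: centre of underside.

How it is judged (in metres and radians):
On the way, in this order (a step that is already met when the one before it is completed fails the run):
1. the first cover from the white-button end is folded down (below 0.25 rad) while those after it still stand open (above 0.9 rad) (value of joint cover0 below 0.25 rad and value of joint each of cover1, cover2, cover3 above 0.9 rad), for 0.05 s.
2. the second cover from the white-button end is folded down (below 0.25 rad) while those after it still stand open (above 0.9 rad) (value of joint each of cover0, cover1 below 0.25 rad and value of joint each of cover2, cover3 above 0.9 rad), for 0.05 s.
3. the third cover from the white-button end is folded down (below 0.25 rad) while those after it still stand open (above 0.9 rad) (value of joint each of cover0, cover1, cover2 below 0.25 rad and value of joint cover3 above 0.9 rad), for 0.05 s.
4. the last cover from the white-button end is folded down (below 0.25 rad), as are all before it (value of joint each of cover0, cover1, cover2, cover3 below 0.25 rad), for 0.05 s.
At the end, for the whole second after the job is handed in: All four covers are shut to within 0.15 rad (lips less than 6 mm from flat), the dock stands level and at rest within 15 mm of where it was, and the other things are within 20 mm of where they were (value of joint each of cover0, cover1, cover2, cover3 below 0.15 rad and distance of dock from where it was at the start of the episode below 0.015 m and angle between dock's own z axis and vertical below 0.05 rad and linear speed of dock below 0.01 m/s and distance of each of ink, stamp, mug, stapler from where it was at the start of the episode below 0.02 m); the robot touches nothing.
It fails at once if the dock is lifted (more than 8 mm) or tipped (more than 0.15 rad) (height (world z) of dock above 0.008 m or angle between dock's own z axis and vertical above 0.15 rad).
It fails at once if the dock is shoved more than 20 mm (distance of dock from where it was at the start of the episode above 0.02 m).
It fails at once if the dock or its covers are pressed harder than 30 N (contact force between the fingers and dock above 30 N).
It fails at once if another thing is moved more than 30 mm, or lifted (distance of any of ink, stamp, mug, stapler from where it was at the start of the episode above 0.03 m or height (world z) of any of ink, stamp, mug, stapler above 0.015 m).
It also fails if it takes over 38 s, if anything falls off the work surface, if the arm or the gripper's body presses on something with over 40 N, if the wrist force passes 120 N, or if a joint passes its speed limit or range.

## Robot

A 6-joint arm with a two-finger parallel gripper is mounted at the origin on the work surface. World frame = base frame: x ahead of the robot, y to its left, z up, the work surface at z = 0. Lengths are in m, angles in degrees, forces in N, time in s.
With the tool pointing down it reaches from about 0.35 to 0.975 m from the base axis. Payload 7.1 kg.
Tool frame: the origin (TCP) lies where the fingers leave the gripper's body, on its centre line; the fingertips stand 80 mm ahead of it and the grasp point (between the pads) lies 61 mm ahead of it (finger_overhang is the distance from the TCP to the fingertips, in m); z points along the fingers, y is the line along which they close (so a half turn about z gives the same grasp; the last joint's range is limited). The gripper opens to 88 mm and grips with 3 to 60 N. Pads are 20 mm wide; open, the fingers measure 115 mm over their backs; the gripper's body (75 mm by 178 mm) begins 61 mm behind the grasp point.
Start: joints at [68.526, 24.242, 93.386, -0, 62.372, -1.089], TCP at [0.218, 0.586, 0.303] pointing down, gripper open.
Joint ranges: [-172.04, 172.04], [-51.8, 120.97], [4.93, 147.93], [-75.15, 255.16], [6.16, 154.13], [-145.62, 145.62]. Speed limits (degrees/s): [136.94, 136.94, 172.46, 180, 180, 180].

## Interface

Orientations are given as [roll, pitch, yaw] about the fixed x, y, z axes, in that order (R = Rz(yaw) Ry(pitch) Rx(roll)).
In Python, from station import move_pose, servo_line, movej, open_jaws, gripper_close, wait, solve_ik, get_obs, get_image, MotionError, close_job, finger_overhang gives the robot as it stands. The module is installed in compiled form; this text tells all that it offers. Calls block until the motion is done:
- move_pose(position, orientation): joint-space move of the TCP to a pose.
- servo_line(position, rot=None, velocity=0.15): straight line of the TCP; rot=None keeps the orientation; velocity is the mean speed in m/s.
- movej(angles): joint-space move.
- open_jaws() and gripper_close(grasp_force=None): open the fingers fully, or close them until they stop; grasp_force is the grip in N (None keeps the last).
- wait(seconds).
- solve_ik(position, orientation): joint angles nearest the present ones, or None.
- get_obs(): the state.
- get_image(name): name is "scene" or "top"; returns a dict with "pixels" (420x560x3 uint8, red, green, blue), "fx", "fy", "cx", "cy" (pixels), "distortion" ([k1, k2, p1, p2, k3] as OpenCV has them; the pictures are not rectified), "extrinsics" (4x4, takes a point from camera to world coordinates). Camera axes: x right, y up, looking along -z (the intrinsics and any distortion apply to the point x, -y, -z); pixel columns grow to the right and rows downward; lengths in m; the calibration is good to about 2 mm. A picture is of the moment at which its call begins. There is no depth.
A pose or a line that the arm cannot do raises MotionError and nothing moves.
- close_job(): hands the job in; it is judged then, once.
The state is a dict: "t": time; "joints": joint angles; "qd": joint speeds; "joint_torque": joint torques, N m; "ee_pos": TCP position; "tool_rot": TCP orientation; "force": force on the tool from outside, world axes, zero at the start; "wrist_torque": the same for the moment, N m; "grip_width": finger opening in m; "finger_force": force on a finger pad.
Only numpy, scipy, OpenCV 4.12 (cv2) and the standard library are available. Lean on these libraries where they do the work, as an engineer would, in place of code of your own. Each camera call takes 0.05 s, during which the arm holds its last target. There are 200 camera calls.

## Working session

There is one attempt and no reset: what is moved stays moved. The work goes in short steps, each a Python script; the robot and the scene stay as the last script left them, time stands still between calls to the robot, and variables do not carry over. Pictures are saved under pics/ and viewed, at most 10 in all, crops included, and the job is handed in when it is done.

```bash
mkdir -p pics; python3 - <<'E'
from station import *
import cv2,pickle
o=get_obs();print(o)
for n in("scene","top"):
    i=get_image(n);pickle.dump(i,open(n+".pkl","wb"));cv2.imwrite(f"pics/{n}0.png",i["pixels"][:,:,::-1]);print({k:v for k,v in i.items() if k!="pixels"})
E
```

```text
{'t': 0.0, 'joints': array([ 6.85263850e+01,  2.42834912e+01,  9.34323765e+01, -1.23491696e-03,
        6.23705399e+01, -1.08967067e+00]), 'qd': array([ 0.0892273 ,  0.05102446,  0.00041518,  0.00905526, -0.02922164,
        0.0985856 ]), 'joint_torque': array([-1.61528889e-03, -5.44610381e+01, -2.73672098e+01,  6.43071625e-02,
        2.26945180e-02, -1.16777401e-04]), 'ee_pos': array([0.21752429, 0.58545942, 0.30190537]), 'tool_rot': array([-1.79913587e+02, -5.50196880e-04,  1.59616629e+02]), 'force': array([-0.28846623, -0.5213514 ,  0.29827792]), 'wrist_torque': array([0.02798247, 0.01344862, 0.06832966]), 'finger_force': 0.0, 'grip_width': 0.08799242577095523}
{'fx': 519.5080019569594, 'fy': 519.5080019569594, 'cx': 269.79426843998374, 'cy': 210.9081131815353, 'distortion': array([0.01033258, 0.        , 0.        , 0.        , 0.        ]), 'extrinsics': array([[ 0.07688038, -0.65260389,  0.75378881,  1.74692639],
       [ 0.99695398,  0.04036769, -0.06673234, -0.12007608],
       [ 0.01312108,  0.75662316,  0.65371953,  1.08286148],
       [ 0.        ,  0.        ,  0.        ,  1.        ]])}
{'fx': 525.3927960923056, 'fy': 525.3927960923056, 'cx': 285.9501270819812, 'cy': 207.6102013449323, 'distortion': array([-0.06169521,  0.        ,  0.        ,  0.        ,  0.        ]), 'extrinsics': array([[ 7.75676028e-03,  9.80709928e-01, -1.95314798e-01,
         2.84994775e-01],
       [-9.99969630e-01,  7.45976274e-03, -2.25615952e-03,
        -5.86044831e-03],
       [-7.55635983e-04,  1.95326367e-01,  9.80738007e-01,
         1.45259738e+00],
       [ 0.00000000e+00,  0.00000000e+00,  0.00000000e+00,
         1.00000000e+00]])}
```

View pics/top0.png

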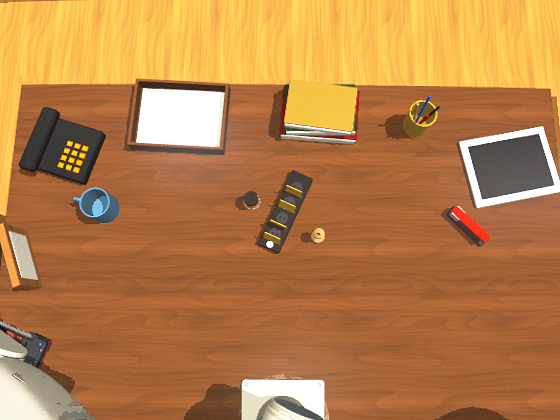

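View pics/scene0.png

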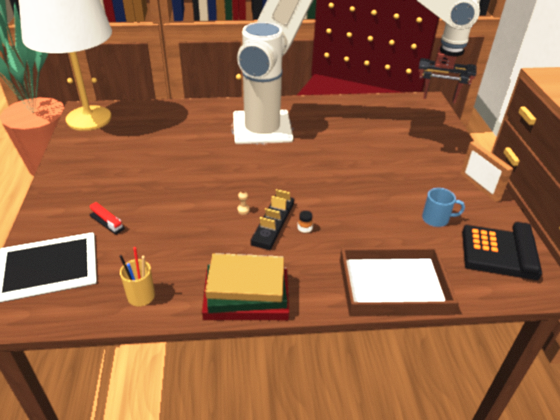

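The top view shows the dock from about (270,250) to (300,175), with the white button at the near end (270,244). The ink jar is at (251,200) and the stamp at (318,235).

```bash
cat > h.py <<'E'
import numpy as np,cv2,pickle
def ray(im,uv,z):
    K=np.array([[im["fx"],0,im["cx"]],[0,im["fy"],im["cy"]],[0,0,1.]])
    p=cv2.undistortPoints(np.array(uv,float).reshape(-1,1,2),K,im["distortion"])[:,0]
    E=im["extrinsics"];d=np.c_[p[:,0],-p[:,1],-np.ones(len(p))]@E[:3,:3].T
    o=E[:3,3];return o+d*((z-o[2])/d[:,2])[:,None]
def blob(m):
    n,l,s,c=cv2.connectedComponentsWithStats(m.astype(np.uint8))
    return [(c[i],s[i][4],l==i) for i in range(1,n) if s[i][4]>5]
def measure(im):
    P=im["pixels"].astype(int);R,G,B=P[...,0],P[...,1],P[...,2]
    return P.max(2),P.min(2),R,G,B
E
python3 - <<'E'
from h import *
im=pickle.load(open("top.pkl","rb"))
mx,mn,R,G,B=measure(im)
roi=np.zeros(R.shape,bool);roi[160:265,230:335]=1
for c,a,_ in blob(roi&(mn>150)): print("white",c,a,ray(im,[c],.028))
for c,a,_ in blob(roi&(R>150)&(G>110)&(B<110)): print("brass",c,a,ray(im,[c],.045))
d=roi&(mx<60)&(R-B<22)
out=cv2.resize(im["pixels"][165:260,225:335,::-1],None,fx=6,fy=6,interpolation=cv2.INTER_NEAREST)
for c,a,l in blob(d):
    if a>100:
        r=cv2.minAreaRect(np.argwhere(l)[:,::-1].astype(np.float32));b=cv2.boxPoints(r);print("dark",c,a,r);print(ray(im,b,.026))
        cv2.polylines(out,[((b+.5-[225,165])*6).astype(np.int32)],True,(0,255,0),1)
cv2.imwrite("pics/crop1.png",out)
im=pickle.load(open("scene.pkl","rb"));mx,mn,R,G,B=measure(im)
cv2.imwrite("pics/crop2.png",cv2.resize(im["pixels"][180:255,225:325,::-1],None,fx=8,fy=8,interpolation=cv2.INTER_NEAREST))
E
```

```text
white [269.39534884 243.8372093 ] 43 [[0.46758426 0.04180038 0.028     ]]
brass [240.96774194 161.48387097] 62 [[0.69526236 0.12358389 0.045     ]]
brass [294.5 160. ] 6 [[ 0.70061725 -0.02537132  0.045     ]]
brass [309.5 160. ] 6 [[ 0.70094669 -0.0671269   0.045     ]]
brass [323.6        160.53333333] 15 [[ 0.69972592 -0.10638271  0.045     ]]
brass [331.71428571 162.28571429] 7 [[ 0.69485025 -0.12893489  0.045     ]]
brass [233.64285714 166.92857143] 14 [[0.67942409 0.14355222 0.045     ]]
brass [234.11111111 177.27777778] 18 [[0.64977305 0.14142389 0.045     ]]
brass [293.66666667 188.33333333] 30 [[ 0.61957263 -0.02343878  0.045     ]]
brass [287.68571429 203.11428571] 35 [[ 0.57789908 -0.00727417  0.045     ]]
brass [244.5        204.16666667] 6 [[0.57406438 0.11087931 0.045     ]]
brass [273.1875 220.875 ] 16 [[0.52828977 0.03178467 0.045     ]]
brass [282.46153846 224.92307692] 13 [[0.5173359 0.0064743 0.045    ]]
brass [314.25806452 234.58064516] 62 [[ 0.4915182  -0.07976755  0.045     ]]
brass [323.         230.28571429] 7 [[ 0.50343939 -0.10349047  0.045     ]]
brass [272.         235.32258065] 31 [[0.48862882 0.03450487 0.045     ]]
brass [320.3 240.9] 10 [[ 0.47441515 -0.09603849  0.045     ]]
brass [242.4214876  247.89256198] 121 [[0.45382288 0.11373568 0.045     ]]
brass [329.375 250.   ] 8 [[ 0.44991867 -0.12035846  0.045     ]]
```

View pics/crop1.png

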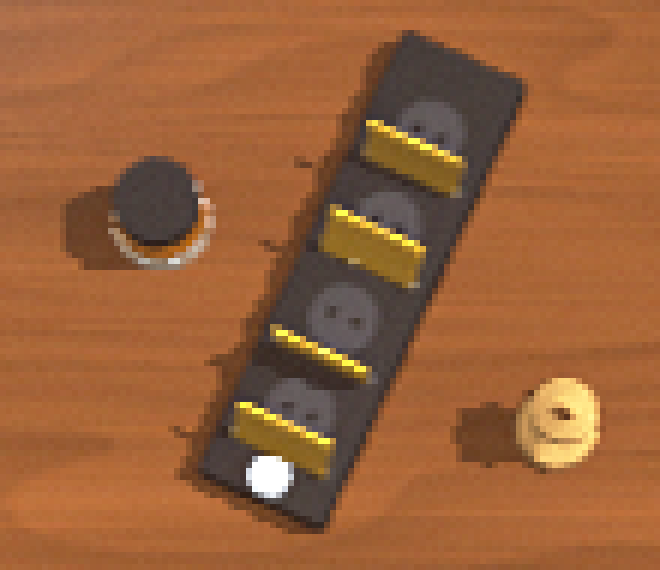

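View pics/crop2.png

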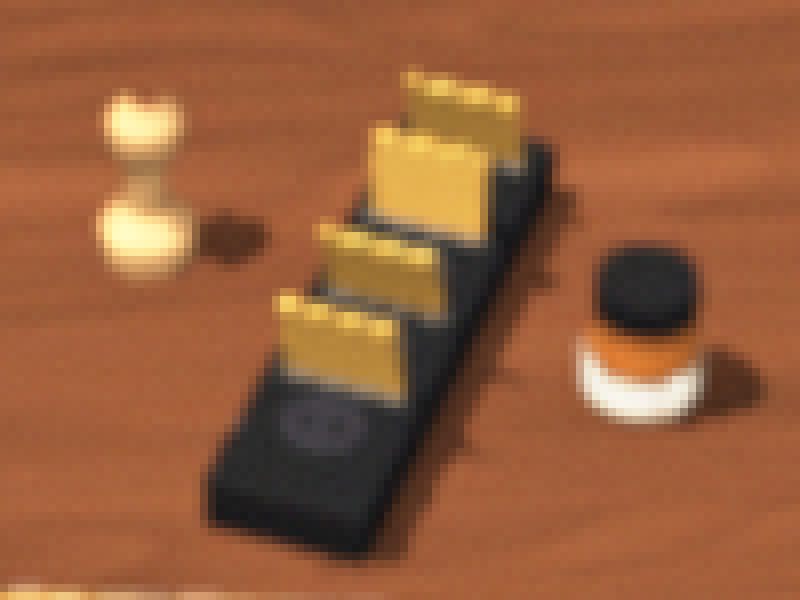

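In the crop, the dock's top face has corners at about (408,32), (524,78), (325,522) and (200,465). All four covers stand open, with the second leaning most towards the button. The scene crop confirms that and shows the last cover nearest that camera.

```bash
python3 - <<'E'
from h import *
im=pickle.load(open("top.pkl","rb"));mx,mn,R,G,B=measure(im)
roi=np.zeros(R.shape,bool);roi[165:258,258:315]=1
d=roi&(R-B<32)&(mx<110)
d=cv2.morphologyEx((d|(roi&(G>R*.6)&(R>90)&(B<110))|(roi&(mn>150))).astype(np.uint8),cv2.MORPH_CLOSE,np.ones((3,3)))
l=max(blob(d),key=lambda t:t[1])[2]
w=ray(im,np.argwhere(l)[:,::-1],.026)[:,:2]*1000
r=cv2.minAreaRect(w.astype(np.float32));print(l.sum(),r)
pts=np.array([[408,32],[524,78],[325,522],[200,465]])/6+[224.5,164.5]
c=ray(im,pts,.026)*1000;print(c.round(1))
b=ray(im,[[269.4,243.84]],.028)[0]*1000
far=(c[0]+c[1])/2;v=(far-b)[:2];n=np.linalg.norm(v);print("len",n,"yaw",np.degrees(np.arctan2(v[1],v[0])),"centre",b[:2]+v/n*103.5)
print("edges yaw",[np.degrees(np.arctan2(*(q-p)[1::-1])) for p,q in((c[3],c[0]),(c[2],c[1]))])
# scene cam: brass footprint check
s=pickle.load(open("scene.pkl","rb"))
q=np.array([[212,483],[350,520],[555,150]])/8+[224.5,179.5];print(ray(s,q,.026)*1000)
E
```

```text
4787 ((561.8101196289062, -2.7690200805664062), (259.30908203125, 157.64950561523438), 0.4500730633735657)
[[677.5 -20.1  26. ]
 [655.7 -74.4  26. ]
 [447.   16.3  26. ]
 [472.6  73.6  26. ]]
len 218.01286651009625 yaw -24.113741987089714 centre [ 5.62044894e+02 -4.97280986e-01]
edges yaw [np.float64(-24.581663142223338), np.float64(-23.50536897867109)]
[[653.93989682 -76.94992738  26.        ]
 [676.31681806 -28.09051628  26.        ]
 [471.17538203  69.63381365  26.        ]]
```

The two views agree: the dock centre is at (0.562, -0.0005) and the yaw is -24.1°. I'll make one scalloped, downward-wedging push per cover, stopping short of the next cover each time, starting with the first.

```bash
cat > m.py <<'E'
import numpy as np
from station import *
Y=np.radians(-24.1);U=np.array([np.cos(Y),np.sin(Y)]);C=np.array([.562,-.0005])
L=finger_overhang() if callable(finger_overhang) else finger_overhang
ROT=[180,0,155.9]
def tcp(front,h): # front face of fingertips along dock x, h above hinge line (mm)
    return [*(C+U*(front-10)/1000),.028+h/1000+L]
def fold(i):
    x=-92+48*i
    for f,h,v in((-19,30,.1),(6,27,.05),(20,18,.05),(29,9,.04),(29,5,.03)):
        servo_line(tcp(x+f,h),velocity=v);o=get_obs()
        e=o["ee_pos"]-tcp(x+f,h);print(i,f,h,"t%.1f"%o["t"],(e*1000).round(1),o["force"].round(1))
    servo_line(tcp(x+f,32),velocity=.08)
E
python3 - <<'E'
from m import *
print(L);gripper_close(10)
move_pose(tcp(-111,120),ROT);print(get_obs()["t"],get_obs()["tool_rot"])
fold(0)
servo_line(tcp(-92+29,150))
import cv2;cv2.imwrite("pics/a.png",cv2.resize(get_image("scene")["pixels"][180:255,225:325,::-1],None,fx=8,fy=8))
print(get_obs()["t"])
E
```

```text
0.08
3.5583 [1.79981481e+02 2.40006819e-02 1.55950132e+02]
0 -19 30 t4.6 [0.3 0.1 0.4] [-0.7  0.   0.8]
0 6 27 t5.3 [-0.1 -0.1 -0.1] [ 0.2  0.8 -0.1]
0 20 18 t5.7 [ 0.1 -0.1 -0.3] [0.5 0.1 0.3]
0 29 9 t6.2 [ 0.1 -0.1 -0.2] [-1.  -0.3  0.6]
0 29 5 t6.5 [-0.2  0.  -0.2] [ 0.5  0.6 -0. ]
7.9583
```

View pics/a.png

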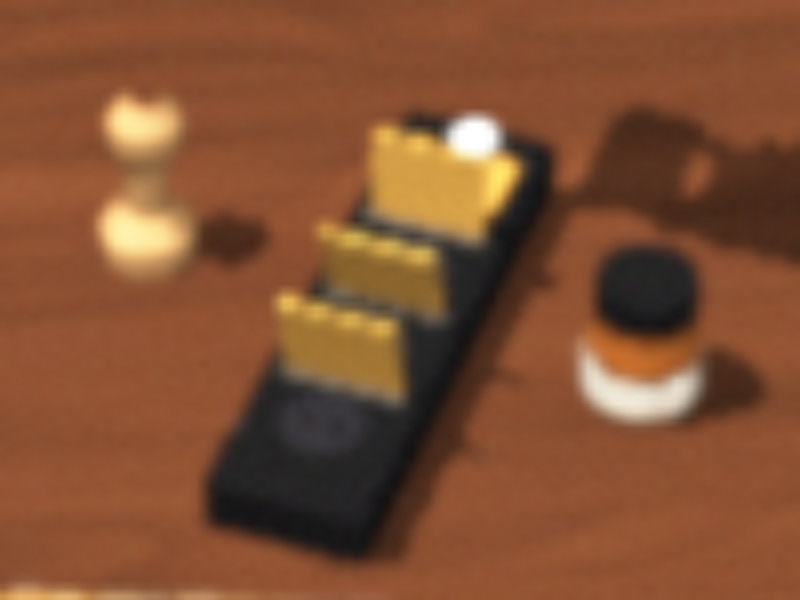

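The first cover is down, the others still stand, and the dock hasn't moved. I'll do the other three, then tap lightly near each lip to seat them.

```bash
python3 - <<'E'
from m import *
servo_line(tcp(-63,32),velocity=.2)
for i in(1,2,3): fold(i)
for i in(3,2,1,0):
    x=-92+48*i+37
    servo_line(tcp(x,14),velocity=.15);servo_line(tcp(x,4),velocity=.03);print(get_obs()["force"].round(1));servo_line(tcp(x,14),velocity=.08)
servo_line(tcp(-55,150),velocity=.2);print(get_obs()["t"])
import cv2;cv2.imwrite("pics/b.png",cv2.resize(get_image("scene")["pixels"][180:255,225:325,::-1],None,fx=8,fy=8))
E
```

```text
1 -19 30 t8.9 [0.5 0.  0.9] [ 0.2 -0.9 -0.6]
1 6 27 t9.6 [-0.  -0.1 -0.2] [-0.2  0.3  0.1]
1 20 18 t10.1 [ 0.1 -0.1 -0.3] [0.  0.5 0.1]
1 29 9 t10.6 [ 0.  -0.1 -0.3] [-0.   0.1  0.2]
1 29 5 t10.8 [-0.2  0.  -0.2] [-0.9  0.1  1.9]
2 -19 30 t11.6 [-0.4 -0.  -0.5] [-0.5  0.2  0.3]
2 6 27 t12.2 [-0.1 -0.1 -0.2] [-0.7  0.2 -0.1]
2 20 18 t12.7 [ 0.  -0.1 -0.3] [0.1 0.4 0.2]
2 29 9 t13.2 [ 0.  -0.1 -0.3] [-0.   0.1  0.3]
2 29 5 t13.4 [-0.2  0.  -0.2] [ 0.2  0.5 -0.5]
3 -19 30 t14.2 [-0.3  0.  -0.5] [ 0.9  0.4 -0.1]
3 6 27 t14.8 [-0.1 -0.1 -0.2] [-0.1 -0.9  0.6]
3 20 18 t15.3 [ 0.  -0.1 -0.3] [ 0.1  0.2 -0.3]
3 29 9 t15.8 [ 0.  -0.1 -0.2] [0.4 0.  0.2]
3 29 5 t16.1 [-0.2  0.  -0.2] [ 0.4 -0.5 -0.3]
[-0.5 -0.1  0.3]
[-0.1  0.2 -0.3]
[-0.3  1.1  1. ]
[ 0.6 -0.4  0.7]
22.1
```

View pics/b.png

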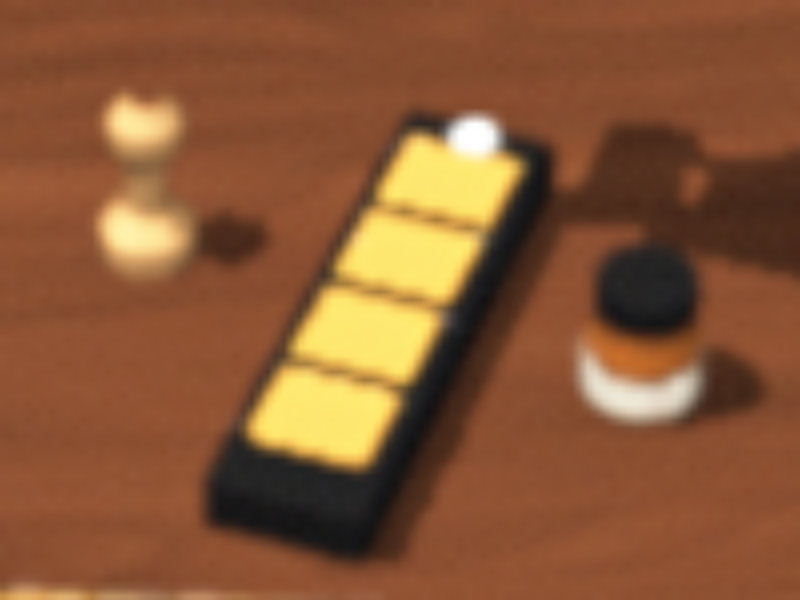

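All four covers lie flat, and the dock, ink jar and stamp haven't moved in the picture (dock corner still at about (212,483)).

```bash
python3 -c "
from station import *
print(close_job())"
```

```text
the job is handed in; nothing more can be done
None
```

I folded all four covers shut in order from the white-button end and handed the job in at about 22 s; the last picture shows them flat, with the dock, ink jar and stamp unmoved, but no verdict came back.

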